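# Sweep the brass bushings into the yellow tray

## Task

Using the fingertips like a little broom, sweep the three brass bushings across the sorting board and off its edge, so that all three drop into the yellow tray beside it. Only push them, slowly and gently: do not grip them or pick them up. Leave the black pipe coupling standing where it is on the board, and do not disturb anything else on the bench.

Things in the scene. Friction and masses are not known exactly. Their poses are not given: they have to be found in the camera images.
- board: Fixed board, 260 x 260 mm, grey top 50 mm above the bench. Origin: centre of its underside; z up. A tray stands beside each of its open edges, y = +130 and -130 mm. Along the edges x = +126 and -126 mm runs a dark rail 8 mm thick, 10 mm high above the top. Turned by up to 0.2 rad. Bushings and coupling stand on it one to a row, in any order; rows run along y, about 60 mm apart.
- tray_yellow: Fixed yellow open tray, 260 mm (x) by 100 mm (y), 44 mm high, so its rim is 6 mm below the board's top; walls and floor 4 mm thick. Origin: centre of its underside; axes parallel to the board's. It stands against one open edge of the board (1 mm gap), its centre at y = +181 or -181 mm in the board's frame: the side varies.
- tray_blue: Fixed blue open tray, the same in every way, against the opposite edge of the board. Two steel nuts lie in it. No bushing belongs here.
- bush_a_mid (a point): Brass bushing (one of three alike): plain ring 38 mm in outer diameter, 20 mm hole, 20 mm high, 0.1 to 0.2 kg, loose, standing flat on the board. The point is its centre, half-way up (10 mm above its underside).
- bush_b_mid (a point): Brass bushing (one of three alike): plain ring 38 mm in outer diameter, 20 mm hole, 20 mm high, 0.1 to 0.2 kg, loose, standing flat on the board. The point is its centre, half-way up (10 mm above its underside).
- bush_c_mid (a point): Brass bushing (one of three alike): plain ring 38 mm in outer diameter, 20 mm hole, 20 mm high, 0.1 to 0.2 kg, loose, standing flat on the board. The point is its centre, half-way up (10 mm above its underside).
- coupling_mid (a point): Black pipe coupling, loose ring 36 mm in outer diameter and 36 mm high, standing upright on the board among the bushings; to be left alone. The point is its centre, half-way up.
- nut_a_mid (a point): Steel hexagon nut, 36 mm across flats, 18 mm high, lying loose in the blue tray; to be left alone. The point is its centre.
- nut_b_mid (a point): Steel hexagon nut, 36 mm across flats, 18 mm high, lying loose in the blue tray; to be left alone. The point is its centre.
- oil_bottle: Red bottle with black cap, 60 mm in diameter, 130 mm high, loose on the bench to the robot's right; to be left alone. Origin: centre of its underside.
- grease_tin: Green tin, 80 mm in diameter, 85 mm high, loose on the bench beyond the board; to be left alone. Origin: centre of its underside.
- bolt_cup: Steel cup, 76 mm in diameter, 80 mm high, loose on the bench beyond the board; to be left alone. Origin: centre of its underside.
- mallet: Hammer lying loose on the bench to the robot's left; to be left alone.
Not all that is in view belongs to the job. What is shaped like the part that bears bush_c_mid but red is not meant. What is shaped like the part that bears bush_b_mid but orange is not meant.

How it is judged:
At the end, for the whole second after the job is handed in: The centre of each brass bushing is within the inside walls of the yellow tray and below its rim (less than 44 mm above the bench); the black coupling stands upright on the board (x of bush_a_mid in the frame of tray_yellow between -0.126 and 0.126 m and y of bush_a_mid in the frame of tray_yellow between -0.046 and 0.046 m and z of each of bush_a_mid, bush_b_mid, bush_c_mid in the frame of tray_yellow below 0.044 m and x of bush_b_mid in the frame of tray_yellow between -0.126 and 0.126 m and y of bush_b_mid in the frame of tray_yellow between -0.046 and 0.046 m and x of bush_c_mid in the frame of tray_yellow between -0.126 and 0.126 m and y of bush_c_mid in the frame of tray_yellow between -0.046 and 0.046 m and angle between coupling_mid's own z axis and vertical below 0.1 rad and height (world z) of coupling_mid above 0.06 m); the robot touches nothing.
It fails at once if a brass bushing is lifted (its centre rises more than 15 mm above where it stood on the board) (height (world z) of any of bush_a_mid, bush_b_mid, bush_c_mid above 0.075 m).
It fails at once if a brass bushing is gripped, squeezed or pressed hard (more than 38 N from the fingers) (contact force between the fingers and bush_a above 38 N or contact force between the fingers and bush_b above 38 N or contact force between the fingers and bush_c above 38 N).
It fails at once if the black coupling is moved by more than 15 mm (distance of coupling_mid from where it was at the start of the episode above 0.015 m).
It fails at once if a nut, the bottle, tin, cup or hammer is moved by more than 15 mm (distance of any of nut_a_mid, nut_b_mid, oil_bottle, grease_tin, bolt_cup, mallet from where it was at the start of the episode above 0.015 m).
It also fails if it takes over 61 s, if anything falls off the work surface, if the arm or the gripper's body presses on something with over 40 N, if the wrist force passes 120 N, or if a joint passes its speed limit or range.

## Robot

A 7-joint arm with a two-finger parallel gripper is mounted at the origin on the work surface. World frame = base frame: x ahead of the robot, y to its left, z up, the work surface at z = 0. Lengths are in m, angles in rad, forces in N, time in s.
With the tool pointing down it reaches from about 0.4 to 0.875 m from the base axis. Payload 19.3 kg.
Tool frame: the origin (TCP) lies between the finger pads; the fingertips stand 22 mm ahead of it and the grasp point (between the pads) lies 3 mm ahead of it; z points along the fingers, y is the line along which they close (so a half turn about z gives the same grasp; the last joint's range is limited). The gripper opens to 85 mm and grips with 20 to 120 N. Pads are 22 mm wide; open, the fingers measure 114 mm over their backs; the gripper's body (76 mm by 85 mm) begins 54 mm behind the grasp point. The pads swing forward as they close: fully open they stand 13 mm farther back than shut.
Start: joints at [-0.07, 0.521, -0.036, 1.599, 0.021, 1.021, -0.113], TCP at [0.625, -0, 0.253] pointing down, gripper open.
Joint ranges: [-2.91, 2.91], [-0.3, 2.13], [-1.5, 1.42], [0.17, 2.43], [-1.26, 4.41], [0.16, 1.93], [-2.52, 2.52]. Speed limits (rad/s): [1.89, 1.89, 2.39, 2.39, 3.01, 3.01, 3.01].

## Interface

Orientations are given as a rotation vector (axis times angle).
In Python, from station import sensors, cams, job gives the robot as it stands.
- The arm moves only by the shell command python3 -m crank 'ROWS'. ROWS is JSON, a list of rows, each a list of 7 numbers: the turn, a rotation vector about the tool's x, y, z in degrees, then the shift along the tool's x, y, z in mm, then the opening, from 0 (shut) to 1 (fully open). A call has 1 to 12 rows; each row shifts and turns the commanded pose from where the row before left it, along the tool's axes as they then stand; what a row does not reach is not made up. A row lasts 1/8 s, in which the tool goes at most 62.5 mm and 10.7 degrees, less where a joint would pass 70% of its speed; a pose out of reach is approached as far as the arm can. A call with a gripper value outside its range is refused whole. The fingers move at their own pace and stop on an object; the grip force is fixed at half the most. Time passes only in rows, so rows that do not move let the fingers close. It gives the time, the measured TCP pose, the force, the opening and the grip force at its end, in the units of the state.
- sensors.state(): the state, without advancing time (a new reading comes with each control period).
- cams.camera(name): name is "scene" or "side" or "wrist"; returns the picture (400x640x3 uint8, red, green, blue); there is no depth.
- cams.calibration(name): a dict with "fovy" (degrees; the focal length in pixels is half the picture's height over the tangent of half this angle, whatever the lens; pixels are square), "cx", "cy" (the principal point, pixels), "T" (4x4, takes a point from camera to world coordinates); the wrist camera has in their place "hand_eye" (4x4, takes a point from camera to tool coordinates, whose origin is the TCP and whose axes are the flange's). Camera axes: x right, y down, z forward; pixel columns grow to the right and rows downward; lengths in m; the calibration is good to about 2 mm. A picture is of the moment at which its call begins: read the wrist's pose just before it. calibration takes no time and is no camera call.
- job.job_done(): hands the job in; it is judged then, once.
The state is a dict: "clock": time; "joint_positions": joint angles; "dq": joint speeds; "joint_torque": joint torques, N m; "tool_pos": TCP position; "ee_rot": TCP orientation; "wrist_force": force on the tool from outside, world axes, zero at the start; "torque": the same for the moment, N m; "finger_gap": finger opening in m; "grasp_force": force on a finger pad.
Only numpy, scipy, OpenCV 4.12 (cv2) and the standard library are available. Lean on these libraries where they do the work, as an engineer would, in place of code of your own. Each camera call takes 0.05 s, during which the arm holds its last target. There are 200 camera calls.

## Working session

There is one attempt and no reset: what is moved stays moved. The work goes in short steps, Python scripts to look and compute and a shell command to move; the robot and the scene stay as the last step left them, time stands still between calls to the robot, and variables do not carry over. Pictures are saved under pics/ and viewed, at most 10 in all, crops included, and the job is handed in when it is done.

```bash
mkdir -p pics; python3 - <<'E'
from station import sensors,cams
import cv2,numpy as np
s=sensors.state(); print({k:np.round(v,3).tolist() for k,v in s.items()})
for n in ("scene","side","wrist"):
    im=cams.camera(n); cv2.imwrite(f"pics/{n}0.png",im[:,:,::-1]); c=cams.calibration(n); print(n,{k:np.round(v,4).tolist() for k,v in c.items()})
E
```

```text
{'clock': 0.0, 'joint_positions': [-0.07, 0.522, -0.036, 1.6, 0.021, 1.021, -0.113], 'dq': [0.001, -0.001, -0.001, -0.002, 0.001, -0.001, -0.0], 'joint_torque': [-0.004, -92.711, 1.978, -36.993, 0.018, 0.008, -0.0], 'tool_pos': [0.625, -0.0, 0.253], 'ee_rot': [-2.221, -2.221, 0.001], 'wrist_force': [-1.106, -0.504, 0.391], 'torque': [0.04, -0.02, 0.024], 'grasp_force': 0.0, 'finger_gap': 0.085}
scene {'fovy': 47.2702, 'cx': 322.2857, 'cy': 203.2474, 'T': [[-0.5051, 0.6443, -0.5743, 1.2193], [0.8631, 0.3752, -0.3381, 0.3884], [-0.0024, -0.6664, -0.7456, 0.9234], [0.0, 0.0, 0.0, 1.0]]}
side {'fovy': 44.4414, 'cx': 314.8922, 'cy': 191.5778, 'T': [[0.8948, -0.234, 0.3802, -0.0305], [-0.4462, -0.4372, 0.7809, -1.205], [-0.0165, -0.8684, -0.4956, 0.8435], [0.0, 0.0, 0.0, 1.0]]}
wrist {'fovy': 71.434, 'cx': 320.957, 'cy': 198.5601, 'hand_eye': [[-0.0002, -0.9496, -0.3134, 0.0801], [1.0, -0.0003, 0.0002, -0.0], [-0.0003, -0.3134, 0.9496, -0.1206], [0.0, 0.0, 0.0, 1.0]]}
```

View pics/scene0.png

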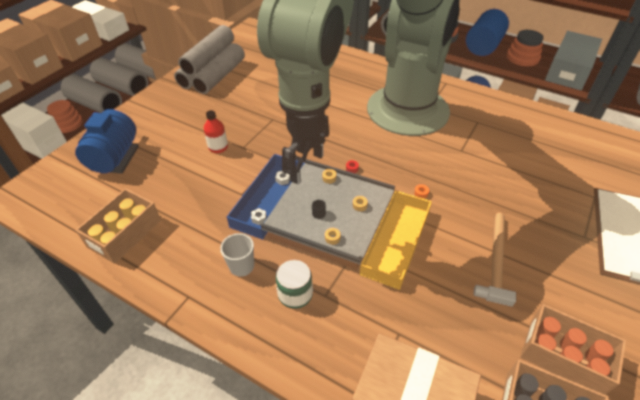

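View pics/wrist0.png

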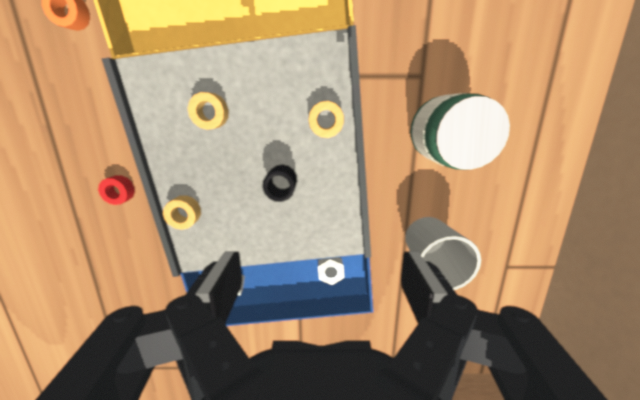

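The scene picture shows three brass rings at (329,175), (360,203) and (333,235), and the black coupling at (319,209). The yellow tray is on the +y side at (397,240), with the blue one opposite.

Things that could be taken for a bushing, in wrist pixels:
- Brass rings on the board: (207,110), (326,119), (181,214). These are the ones I choose.
- Red ring on the bench: (116,190). Not meant.
- Orange ring: (66,10). Not meant.
- Black coupling: (280,182). Stays where it is.

```bash
cat > h.py <<'E'
import cv2,numpy as np
from scipy.spatial.transform import Rotation as R
from station import sensors,cams
def grab(n):
    s=sensors.state(); c=cams.calibration(n)
    if n=="wrist":
        T=np.eye(4);T[:3,:3]=R.from_rotvec(s["ee_rot"]).as_matrix();T[:3,3]=s["tool_pos"];T=T@c["hand_eye"]
    else: T=np.array(c["T"])
    im=cams.camera(n); f=200/np.tan(np.radians(c["fovy"])/2)
    def ray(p,z):
        d=T[:3,:3]@[(p[0]-c["cx"])/f,(p[1]-c["cy"])/f,1]; o=T[:3,3]
        return (o+d*(z-o[2])/d[2])[:2]
    return im,ray
def blobs(im,lo,hi,amin=60,amax=3000):
    m=cv2.inRange(cv2.cvtColor(im,cv2.COLOR_RGB2HSV),lo,hi)
    cs,_=cv2.findContours(m,cv2.RETR_EXTERNAL,cv2.CHAIN_APPROX_NONE)
    return [(cv2.minEnclosingCircle(c),cv2.contourArea(c)) for c in cs if amin<cv2.contourArea(c)<amax]
E
python3 - <<'E'
from h import *
for n in("wrist","scene"):
    im,ray=grab(n)
    for name,lo,hi,z in(("brass",(17,90,120),(30,255,255),.065),("black",(0,0,0),(180,255,50),.08)):
        for (c,r),a in blobs(im,lo,hi):
            w=ray(c,z)
            if .35<w[0]<.95 and abs(w[1])<.3: print(n,name,np.round(c),round(r,1),a,np.round(w,4))
    if n=="wrist":
        # outer top edges of rails, z=.06
        for p in((107,60),(178,273),(356,30),(368,255)): print(p,np.round(ray(p,.06),4))
        for p in((116,56),(352,30),(185,270),(363,256)): print("corner",p,np.round(ray(p,.05),4))
        crop=cv2.resize(im[50:300,80:400],None,fx=2.4,fy=2.4); cv2.imwrite("pics/crop1.png",crop[:,:,::-1])
E
```

```text
wrist brass [181. 212.] 19.0 921.0 [ 0.4584 -0.0389]
wrist brass [326. 118.] 18.5 977.0 [0.6301 0.0682]
wrist brass [208. 110.] 20.9 1136.0 [0.5053 0.0774]
wrist black [458. 372.] 12.5 74.0 [ 0.817  -0.2722]
wrist black [280. 182.] 17.5 482.0 [0.5798 0.002 ]
(107, 60) [0.4065 0.1254]
(178, 273) [ 0.4384 -0.1255]
(356, 30) [0.6593 0.1522]
(368, 255) [ 0.6845 -0.099 ]
corner (116, 56) [0.4099 0.1306]
corner (352, 30) [0.6564 0.1545]
corner (185, 270) [ 0.4426 -0.1274]
corner (363, 256) [ 0.6799 -0.1062]
scene brass [332. 236.] 8.7 209.5 [0.6355 0.0716]
scene brass [360. 203.] 8.3 182.5 [0.5106 0.0799]
scene brass [329. 175.] 7.9 168.5 [ 0.4628 -0.0357]
```

View pics/crop1.png

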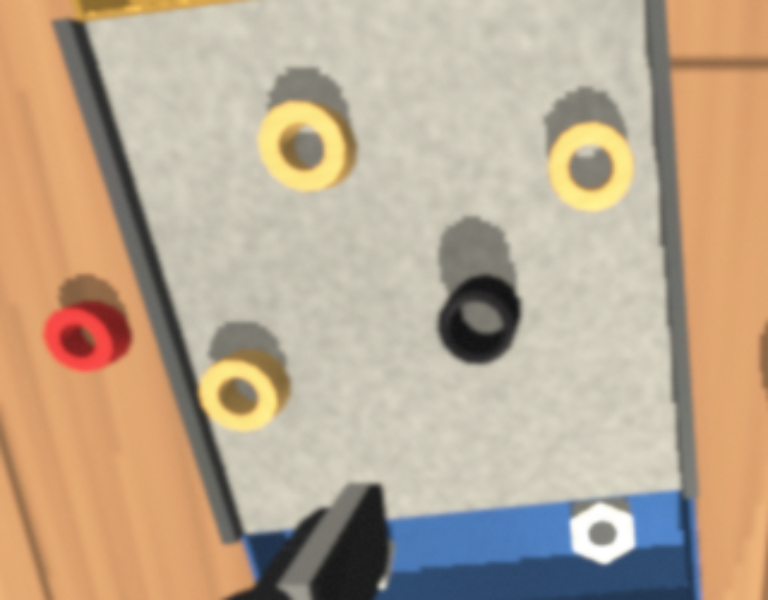

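The close crop confirms three brass rings, with the red ring outside the rail and the coupling black. In the board frame the board is turned about 6°. B is at (89,46) mm, A at (-35,68), C at (-93,-42) and the coupling at (32,-14), so push directions are along tool x once the tool is turned -6°. I'll turn, narrow the fingers to a cradle and look once more from above B.

```bash
python3 -m crank '[[0,0,-3,14,8,20,0.2],[0,0,-3,14,7,30,0.2],[0,0,0,0,0,30,0.2],[0,0,0,0,0,0,0.2],[0,0,0,0,0,0,0.2],[0,0,0,0,0,0,0.2],[0,0,0,0,0,0,0.2]]'
cat > m.py <<'E'
from h import *
s=sensors.state(); a=np.radians(6); Rz=np.array([[np.cos(a),np.sin(a)],[-np.sin(a),np.cos(a)]]); C=np.array([.5495,.0145])
print("tcp",np.round(s["tool_pos"],4),"board",np.round(Rz@(s["tool_pos"][:2]-C)*1e3,1),np.round(R.from_rotvec(s["ee_rot"]).as_matrix()[:,0],3),"gap",round(s["finger_gap"],4),"t",s["clock"],"F",np.round(s["wrist_force"],1))
for n in("wrist","scene","side"):
    im,ray=grab(n)
    for (c,r),ar in blobs(im,(17,90,120),(30,255,255)):
        w=ray(c,.065)
        if .35<w[0]<.95 and abs(w[1])<.4: print(n,np.round(c),round(r,1),ar,"board",np.round(Rz@(w-C)*1e3,1))
    cv2.imwrite(f"pics/{n}_{s['clock']:.1f}.png",im[:,:,::-1])
E
python3 m.py; ls pics
```

```text
clock: 1.12
tool_pos: [0.6396, 0.0283, 0.1742]
ee_rot: [2.102, 2.334, 0.002]
wrist_force: [0.8, 0.4, -0.4]
finger_gap: 0.017
grasp_force: 0.0
tcp [0.6396 0.0283 0.1742] board [91.1  4.3] [-0.105  0.995 -0.   ] gap 0.017 t 1.125 F [ 0.8  0.4 -0.4]
wrist [120. 250.] 26.7 1684.0 board [-95.1 -40.9]
wrist [314. 157.] 23.5 1611.5 board [85.4 45.1]
wrist [161. 130.] 29.0 2121.0 board [-37.3  67.1]
scene [332. 236.] 8.7 209.0 board [91.1 47.9]
scene [360. 204.] 8.5 183.0 board [-30.7  69.5]
scene [332. 176.] 7.4 85.0 board [-91.7 -34. ]
side [291. 210.] 6.9 114.5 board [-103.4  -51.3]
side [290. 190.] 6.3 94.0 board [-44.6  60. ]
side [325. 182.] 6.1 79.0 board [78.2 37.6]
side [280. 183.] 39.1 1060.5 board [-48.5 119.6]
crop1.png
scene0.png
scene_1.1.png
side0.png
side_1.1.png
wrist0.png
wrist_1.1.png
```

```bash
python3 -m crank '[[0,0,0,0,-4,30,0.2],[0,0,0,0,0,30,0.2],[0,0,0,0,0,20,0.2],[0,0,0,0,0,16,0.2],[0,0,0,0,0,0,0.2],[0,0,0,0,0,0,0.2]]'; python3 m.py
```

```text
clock: 2.02
tool_pos: [0.6358, 0.0279, 0.0781]
ee_rot: [2.102, 2.334, 0.001]
wrist_force: [-0.3, -0.2, 1.3]
finger_gap: 0.0173
grasp_force: 0.0
tcp [0.6358 0.0279 0.0781] board [87.2  4.4] [-0.104  0.995 -0.   ] gap 0.0173 t 2.025 F [-0.3 -0.2  1.3]
wrist [192.   2.] 191.5 1101.0 board [ 34.1 125.1]
scene [332. 236.] 8.9 211.5 board [91.6 46.9]
scene [360. 204.] 8.5 181.0 board [-30.7  69.5]
side [291. 210.] 6.9 113.5 board [-103.4  -51.3]
side [290. 190.] 6.3 94.0 board [-44.6  60. ]
side [279. 184.] 38.5 1053.5 board [-51.6 117.5]
```

```bash
ls pics; cp pics/wrist_2.0.png pics/w2.png
```

```text
crop1.png
scene0.png
scene_1.1.png
scene_2.0.png
side0.png
side_1.1.png
side_2.0.png
wrist0.png
wrist_1.1.png
wrist_2.0.png
```

View pics/wrist_2.0.png

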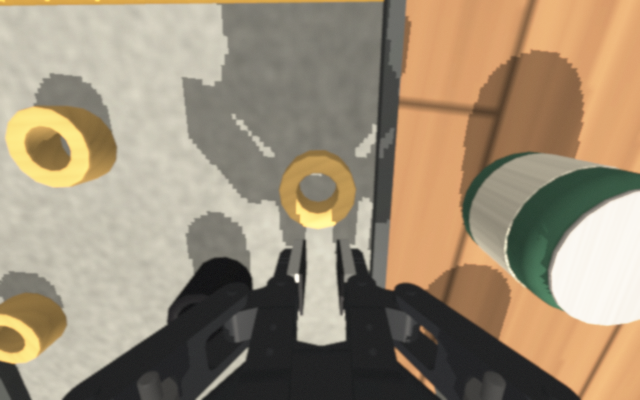

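The ring is at (317,190), centred in front of the two tips at about (321,270), clear of the rail. Now to push it gently.

```bash
python3 -m crank '[[0,0,0,4,-1,0,0.2],[0,0,0,4,0,0,0.2],[0,0,0,5,0,0,0.2],[0,0,0,6,0,0,0.2],[0,0,0,6,0,0,0.2],[0,0,0,6,0,0,0.2],[0,0,0,6,0,0,0.2],[0,0,0,6,0,0,0.2],[0,0,0,6,0,0,0.2],[0,0,0,6,0,0,0.2],[0,0,0,6,0,0,0.2],[0,0,0,6,0,0,0.2]]'
python3 -m crank '[[0,0,0,6,0,0,0.2],[0,0,0,6,0,0,0.2],[0,0,0,5,0,0,0.2],[0,0,0,5,0,0,0.2],[0,0,0,5,0,0,0.2],[0,0,0,5,0,0,0.2],[0,0,0,5,0,0,0.2],[0,0,0,5,0,0,0.2],[0,0,0,5,0,0,0.2],[0,0,0,5,0,0,0.2],[0,0,0,5,0,0,0.2],[0,0,0,5,0,0,0.2]]'; python3 m.py
```

```text
clock: 3.68
tool_pos: [0.6272, 0.0948, 0.0773]
ee_rot: [-2.102, -2.335, -0.0]
wrist_force: [0.4, -2.0, 1.1]
finger_gap: 0.0172
grasp_force: 0.7
clock: 5.18
tool_pos: [0.6207, 0.1564, 0.0773]
ee_rot: [-2.102, -2.335, 0.0]
wrist_force: [-0.7, 0.1, 0.0]
finger_gap: 0.017
grasp_force: 0.0
tcp [0.6207 0.1564 0.0773] board [ 85.7 133.7] [-0.104  0.995  0.   ] gap 0.017 t 5.175 F [-0.7  0.1  0. ]
wrist [119. 348.] 38.6 1757.0 board [-37.8  74.2]
scene [329. 175.] 8.0 168.5 board [-91.8 -40.5]
side [291. 210.] 6.9 113.5 board [-103.4  -51.3]
side [290. 190.] 6.3 95.0 board [-44.6  60. ]
side [278. 184.] 36.9 963.5 board [-57.3 117.3]
```

```bash
python3 - <<'E'
import cv2,glob,os
f=max(glob.glob('pics/scene_*.png'),key=os.path.getmtime);g=f.replace('scene','wrist')
a=cv2.imread(f)[130:310,200:460];a=cv2.resize(a,(520,360));b=cv2.resize(cv2.imread(g)[:,100:],(0,0),fx=.5,fy=.5)
b=cv2.copyMakeBorder(b,0,360-b.shape[0],0,0,0);cv2.imwrite('pics/v1.png',cv2.hconcat([a,b]))
E
```

```text
(no output)
```

View pics/v1.png

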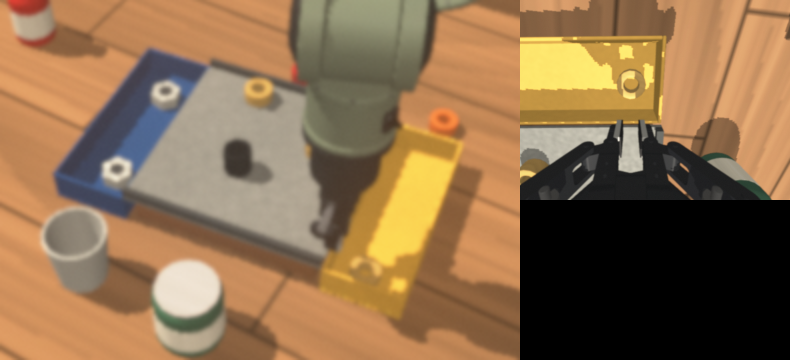

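B lies flat in the yellow tray (wrist view at right, (630,83) in the composite) and the coupling hasn't moved. Next is A: lift, cross over, lower behind it and push.

```bash
python3 -m crank '[[0,0,0,0,0,-30,0.2],[0,0,0,0,0,-35,0.2],[0,0,0,-30,-35,0,0.2],[0,0,0,-30,-35,0,0.2],[0,0,0,-30,-35,0,0.2],[0,0,0,-17,-17,0,0.2],[0,0,0,0,0,0,0.2],[0,0,0,0,0,0,0.2]]'; python3 m.py
```

```text
clock: 6.32
tool_pos: [0.5112, 0.0373, 0.1424]
ee_rot: [2.102, 2.335, 0.001]
wrist_force: [0.3, 1.0, 0.1]
finger_gap: 0.0174
grasp_force: 0.0
tcp [0.5112 0.0373 0.1424] board [-35.7  26.7] [-0.105  0.995  0.   ] gap 0.0174 t 6.325 F [0.3 1.  0.1]
wrist [250. 279.] 18.6 531.5 board [-94.1 -28.7]
wrist [316. 165.] 27.0 2118.0 board [-39.2  67. ]
scene [360. 204.] 8.5 179.5 board [-30.7  69.5]
scene [329. 176.] 7.8 141.0 board [-90.5 -41. ]
side [291. 210.] 6.9 113.5 board [-103.4  -51.3]
side [290. 190.] 6.2 90.0 board [-44.3  59.5]
side [270. 181.] 30.4 757.0 board [-69.9 149. ]
side [309. 172.] 9.0 120.0 board [ 72.7 128.8]
```

```bash
python3 -m crank '[[0,0,0,0,-3,25,0.2],[0,0,0,0,0,25,0.2],[0,0,0,0,0,15,0.2],[0,0,0,0,0,0,0.2],[0,0,0,0,0,0,0.2],[0,0,0,4,0,0,0.2],[0,0,0,4,0,0,0.2],[0,0,0,5,0,0,0.2],[0,0,0,6,0,0,0.2],[0,0,0,6,0,0,0.2],[0,0,0,6,0,0,0.2],[0,0,0,6,0,0,0.2]]'
python3 -m crank '[[0,0,0,6,0,0,0.2],[0,0,0,6,0,0,0.2],[0,0,0,6,0,0,0.2],[0,0,0,6,0,0,0.2],[0,0,0,6,0,0,0.2],[0,0,0,6,0,0,0.2],[0,0,0,6,0,0,0.2],[0,0,0,6,0,0,0.2],[0,0,0,6,0,0,0.2],[0,0,0,6,0,0,0.2],[0,0,0,5,0,0,0.2],[0,0,0,5,0,0,0.2]]'; python3 m.py
python3 - <<'E'
import cv2,glob,os
f=max(glob.glob('pics/scene_*.png'),key=os.path.getmtime);g=f.replace('scene','wrist')
a=cv2.imread(f)[130:310,200:460];a=cv2.resize(a,(520,360));b=cv2.resize(cv2.imread(g)[:,100:],(0,0),fx=.5,fy=.5)
b=cv2.copyMakeBorder(b,0,360-b.shape[0],0,0,0);cv2.imwrite('pics/v2.png',cv2.hconcat([a,b]))
E
```

```text
clock: 7.98
tool_pos: [0.5038, 0.0738, 0.0773]
ee_rot: [-2.102, -2.335, -0.0]
wrist_force: [1.0, -1.2, 1.1]
finger_gap: 0.0173
grasp_force: 0.8
clock: 9.48
tool_pos: [0.4965, 0.1433, 0.0773]
ee_rot: [2.102, 2.335, -0.0]
wrist_force: [0.5, 0.7, -0.5]
finger_gap: 0.0169
grasp_force: 0.0
tcp [0.4965 0.1433 0.0773] board [-39.3 133.7] [-0.104  0.995 -0.   ] gap 0.0169 t 9.475 F [ 0.5  0.7 -0.5]
scene [329. 175.] 7.8 166.0 board [-90.8 -40.9]
side [291. 210.] 6.9 114.5 board [-103.4  -51.3]
side [280. 183.] 39.6 881.0 board [-47.1 118.7]
```

View pics/v2.png

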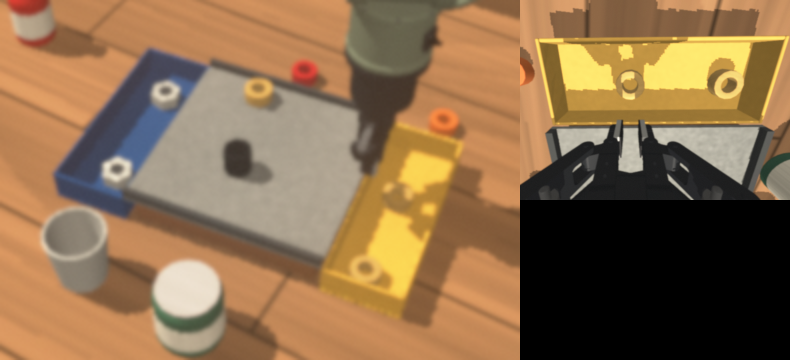

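Two bushings are in the tray, at (630,83) and (725,83). Next is C.

```bash
python3 -m crank '[[0,0,0,0,0,-30,0.2],[0,0,0,0,0,-35,0.2],[0,0,0,-40,-14,0,0.2],[0,0,0,-45,-14,0,0.2],[0,0,0,-45,-14,0,0.2],[0,0,0,-45,-13,0,0.2],[0,0,0,-40,0,0,0.2],[0,0,0,0,0,0,0.2],[0,0,0,0,0,0,0.2],[0,0,0,0,0,0,0.2]]'; python3 m.py
```

```text
clock: 10.88
tool_pos: [0.4643, -0.0755, 0.1423]
ee_rot: [-2.1, -2.336, -0.0]
wrist_force: [-0.7, 1.2, -0.2]
finger_gap: 0.017
grasp_force: 0.0
tcp [ 0.4643 -0.0755  0.1423] board [-94.2 -80.6] [-0.106  0.994  0.   ] gap 0.017 t 10.875 F [-0.7  1.2 -0.2]
wrist [561. 340.] 24.0 107.5 board [ 122.1 -199.6]
wrist [580. 300.] 34.3 491.5 board [ 126.8 -156.5]
wrist [317. 169.] 26.8 2052.5 board [-97.3 -43.6]
scene [329. 175.] 7.8 165.0 board [-90.8 -40.9]
side [291. 210.] 6.7 110.0 board [-102.8  -51.7]
side [262. 188.] 20.3 562.5 board [-112.6  122.1]
```

```bash
python3 -m crank '[[0,0,0,-3,-2,0,0.1],[0,0,0,0,0,25,0.1],[0,0,0,0,0,10,0.1],[0,0,0,0,0,0,0.1],[0,0,0,0,0,0,0.1]]'; python3 m.py >/dev/null
python3 - <<'E'
import cv2,glob,os
f=max(glob.glob('pics/wrist_*.png'),key=os.path.getmtime);cv2.imwrite('pics/v3.png',cv2.imread(f))
E
```

```text
clock: 11.65
tool_pos: [0.4628, -0.0798, 0.1078]
ee_rot: [2.102, 2.334, 0.0]
wrist_force: [0.8, 1.0, -0.2]
finger_gap: 0.0084
grasp_force: 0.0
```

View pics/v3.png

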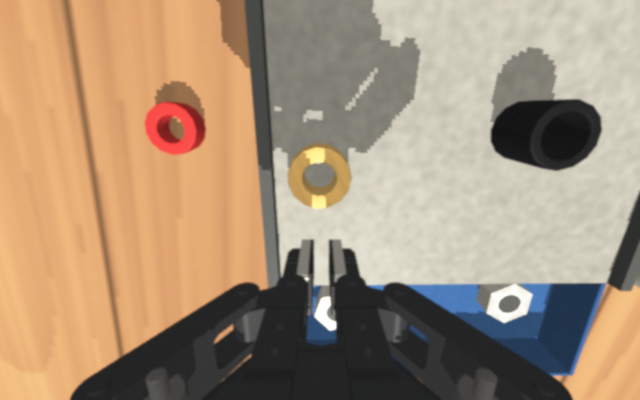

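C is at (319,176), centred ahead of the tips at (321,245). The rail's inner edge is at about 272 px and clear of the left finger (about 290 px).

```bash
python3 -m crank '[[0,0,0,0,0,20,0.1],[0,0,0,0,0,10,0.1],[0,0,0,0,0,0,0.1],[0,0,0,0,0,0,0.1],[0,0,0,4,0,0,0.1],[0,0,0,4,0,0,0.1],[0,0,0,4,0,0,0.1],[0,0,0,6,0,0,0.1],[0,0,0,6,0,0,0.1],[0,0,0,6,0,0,0.1],[0,0,0,6,0,0,0.1],[0,0,0,6,0,0,0.1]]'
python3 -m crank '[[0,0,0,6,0,0,0.1],[0,0,0,6,0,0,0.1],[0,0,0,6,0,0,0.1],[0,0,0,6,0,0,0.1],[0,0,0,6,0,0,0.1],[0,0,0,6,0,0,0.1],[0,0,0,6,0,0,0.1],[0,0,0,6,0,0,0.1]]'; python3 m.py
python3 - <<'E'
import cv2,glob,os
f=max(glob.glob('pics/wrist_*.png'),key=os.path.getmtime);cv2.imwrite('pics/v4.png',cv2.imread(f))
E
```

```text
clock: 13.3
tool_pos: [0.4581, -0.0375, 0.0773]
ee_rot: [-2.102, -2.335, 0.0]
wrist_force: [0.0, -0.8, 0.6]
finger_gap: 0.0085
grasp_force: 0.5
clock: 14.3
tool_pos: [0.4531, 0.0102, 0.0773]
ee_rot: [2.102, 2.335, -0.0]
wrist_force: [0.5, -1.4, 1.2]
finger_gap: 0.0085
grasp_force: 0.5
tcp [0.4531 0.0102 0.0773] board [-96.3   5.8] [-0.104  0.995 -0.   ] gap 0.0085 t 14.3 F [ 0.5 -1.4  1.2]
scene [356. 185.] 8.3 166.0 board [-88.7  37.5]
side [258. 189.] 17.2 378.5 board [-125.8  121.6]
side [306. 171.] 12.7 195.5 board [ 68.2 144.8]
```

View pics/v4.png

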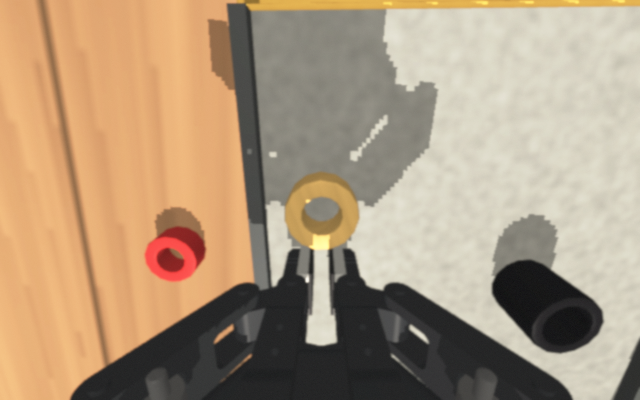

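The ring is cradled at (321,211) and running parallel to the rail. 128 mm to go.

```bash
python3 -m crank '[[0,0,0,6,0,0,0.1],[0,0,0,6,0,0,0.1],[0,0,0,6,0,0,0.1],[0,0,0,6,0,0,0.1],[0,0,0,6,0,0,0.1],[0,0,0,6,0,0,0.1],[0,0,0,6,0,0,0.1],[0,0,0,6,0,0,0.1],[0,0,0,6,0,0,0.1],[0,0,0,6,0,0,0.1],[0,0,0,6,0,0,0.1],[0,0,0,6,0,0,0.1]]'
python3 -m crank '[[0,0,0,6,0,0,0.1],[0,0,0,5,0,0,0.1],[0,0,0,5,0,0,0.1],[0,0,0,5,0,0,0.1],[0,0,0,5,0,0,0.1],[0,0,0,5,0,0,0.1],[0,0,0,5,0,0,0.1],[0,0,0,5,0,0,0.1],[0,0,0,5,0,0,0.1],[0,0,0,5,0,0,0.1],[0,0,0,5,0,0,0.1]]'
python3 -m crank '[[0,0,0,0,0,-30,0.1],[0,0,0,0,0,-40,0.1],[0,0,0,-30,0,-40,0.1],[0,0,0,-30,0,-20,0.1],[0,0,0,0,0,0,0.1],[0,0,0,0,0,0,0.1],[0,0,0,0,0,0,0.1],[0,0,0,0,0,0,0.1]]'; python3 m.py
python3 - <<'E'
import cv2,glob,os
f=max(glob.glob('pics/scene_*.png'),key=os.path.getmtime);g=f.replace('scene','wrist')
a=cv2.imread(f)[130:310,200:460];a=cv2.resize(a,(400,277));b=cv2.resize(cv2.imread(g),(400,250))
b=cv2.copyMakeBorder(b,0,27,0,0,0);cv2.imwrite('pics/v5.png',cv2.hconcat([a,b]))
E
```

```text
clock: 15.95
tool_pos: [0.4456, 0.0818, 0.0773]
ee_rot: [-2.102, -2.335, -0.0]
wrist_force: [-0.7, -0.6, -0.5]
finger_gap: 0.0082
grasp_force: 0.3
clock: 17.32
tool_pos: [0.4398, 0.1374, 0.0773]
ee_rot: [2.102, 2.335, 0.0]
wrist_force: [0.3, -0.3, 0.2]
finger_gap: 0.0084
grasp_force: 0.0
clock: 18.32
tool_pos: [0.4458, 0.0779, 0.2068]
ee_rot: [-2.101, -2.335, 0.001]
wrist_force: [0.7, -0.8, -0.6]
finger_gap: 0.0086
grasp_force: 0.0
tcp [0.4458 0.0779 0.2068] board [-96.5  73.9] [-0.105  0.994 -0.   ] gap 0.0086 t 18.325 F [ 0.7 -0.8 -0.6]
side [280. 183.] 39.6 1068.0 board [-47.1 118.7]
```

View pics/v5.png

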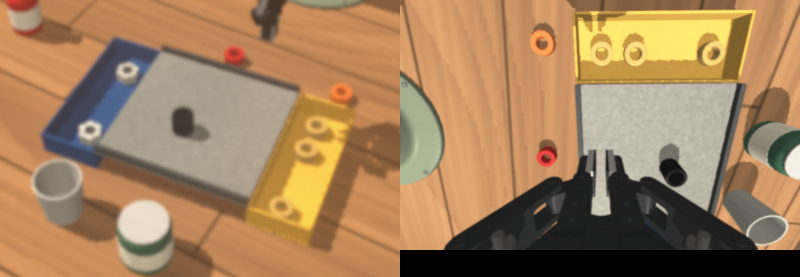

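All three bushings lie flat inside the yellow tray, at (602,53), (634,53) and (712,53). The coupling is upright in place and the arm is clear.

```bash
python3 -c "
from station import job
print(job.job_done())"
```

```text
the job is handed in; nothing more can be done
None
```

I swept all three brass bushings into the yellow tray, left the coupling standing in place, and handed the job in at about 18 s of the 61 s allowed; the hand-in reported no verdict.

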